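# Hang the deep weigh basket under the dispensary scale

## Task

Get the hanging scale ready for weighing: take the deeper, larger of the two white weigh baskets by its handle and hang it by its strap hook on the bottom bar of the wire loop under the dial scale, so that it hangs freely and level. Leave the shallow basket where it is.

Things in the scene. Friction and masses are not known exactly. Their poses are not given: they have to be found in the camera images.
- deep_basket: Larger white open basket, 0.18 kg, loose: 100 (x) x 90 (y) x 65 mm high. Origin: centre of its underside, z up. Level handle from the -x wall, x -50 to -126 mm, 16 mm wide (y), z 44 to 62 mm, free all round: grip it from above across y at x about -100. A wire bail carries a steel strap hook over the basket's centre of mass. Stands on the table, handle roughly towards the robot.
- deep_hook (a point): Deep basket's hook: where the centre of a bar lies when it hangs; at (-7, 0, 150) mm in the basket's frame, same axes. The hook is 20 mm wide in y, with its stem 14 mm to -x of this point, crown top 7 mm above, and a free lip to +x that ends 21 mm below. It opens downward, 25 mm wide inside: move along +x until the lip is past the bar, then lower.
- shallow_basket: Smaller white basket, loose, not to be used: 80 x 70 x 30 mm high, with a like handle (towards its -x), bail and hook, 157 mm high to the top of its hook. Origin: centre of its underside.
- loop_bar (a point): Middle of the loop's bottom bar, 210 mm above the table: 6 mm wire, 90 mm along y; x away from the robot, z up. Loop in the y-z plane, opening 54 mm high, 56 mm wide at its top. Above it a dial (72 mm across, 26 thick) on a fixed stand: arm 190 mm above the bar, post 135 mm behind it (+x), 12 mm base plate below. -x side open. The scale swings a little about y and settles.
Mind the look-alikes: they are no part of the job. What is shaped like the deep_basket but green or turquoise is not meant.

How it is judged:
By the outcome, as a careful person would: the job done as asked, in the order asked, and still so for the second after the job is handed in, with the robot touching nothing.
It also fails if it takes over 48 s, if anything falls off the work surface, if the arm or the gripper's body presses on something with over 40 N, if the wrist force passes 120 N, or if a joint passes its speed limit or range.

## Robot

A 7-joint arm with a two-finger parallel gripper is mounted at the origin on the work surface. World frame = base frame: x ahead of the robot, y to its left, z up, the work surface at z = 0. Lengths are in m, angles in rad, forces in N, time in s.
With the tool pointing down it reaches from about 0.425 to 0.875 m from the base axis. Payload 9.9 kg.
Tool frame: the origin (TCP) lies between the finger pads; the fingertips stand nose_length ahead of it and the grasp point (between the pads) lies 2 mm behind it (nose_length is the distance from the TCP to the fingertips, in m); z points along the fingers, y is the line along which they close (so a half turn about z gives the same grasp; the last joint's range is limited). The gripper opens to 85 mm and grips with 20 to 120 N. Pads are 22 mm wide; open, the fingers measure 114 mm over their backs; the gripper's body (76 mm by 85 mm) begins 54 mm behind the grasp point. The pads swing forward as they close: fully open they stand 13 mm farther back than shut.
Start: joints at [-1.337, 0.576, 0.025, 1.437, -0.015, 1.129, -0.057], TCP at [0.211, 0.641, 0.248] pointing down, gripper open.
Joint ranges: [-2.76, 2.76], [-0.34, 2.15], [-1.52, 1.57], [0.19, 2.46], [-1.09, 4.23], [0.17, 1.99], [-2.82, 2.82]. Speed limits (rad/s): [2.22, 2.22, 3.01, 3.01, 3.14, 3.14, 3.14].

## Interface

Orientations are given as a 3x3 rotation matrix whose columns are the frame's x, y, z axes.
In Python, from plant import * gives the robot as it stands. The module is installed in compiled form; this text tells all that it offers. Calls block until the motion is done:
- reach(position, orientation): joint-space move of the TCP to a pose.
- move_linear(position, ori=None, v=0.15): straight line of the TCP; ori=None keeps the orientation; v is the mean speed in m/s.
- set_joints(angles): joint-space move.
- gripper_open() and close(strength=None): open the fingers fully, or close them until they stop; strength is the grip in N (None keeps the last).
- hold(seconds).
- solve_ik(position, orientation): joint angles nearest the present ones, or None.
- read_camera(name): name is "scene" or "side" or "wrist"; returns the picture (400x640x3 uint8, red, green, blue); there is no depth.
- camera_params(name): a dict with "fx", "fy", "cx", "cy" (pixels), "extrinsics" (4x4, takes a point from camera to world coordinates). Camera axes: x right, y up, looking along -z (the intrinsics and any distortion apply to the point x, -y, -z); pixel columns grow to the right and rows downward; lengths in m; the calibration is good to about 2 mm. The wrist camera is an equidistant fisheye: a pixel r from the principal point sees the ray r / f radians off the axis. A picture is of the moment at which its call begins: read the wrist's pose just before it. camera_params takes no time and is no camera call; for the wrist camera it gives the pose at the moment of the call.
A pose or a line that the arm cannot do raises IKError and nothing moves.
- hand_in(): hands the job in, once; it reports no verdict.
Readings, each from a call of its own:
- read_clock(): time.
- read_q(): joint angles.
- read_joint_vel(): joint speeds.
- read_joint_efforts(): joint torques, N m.
- read_eef_pos(): TCP position.
- read_ee_rot(): TCP orientation.
- read_ft_force(): force on the tool from outside, world axes, zero at the start.
- read_ft_torque(): the same for the moment, N m.
- read_width(): opening from 0.0 (shut) to 1.0 (fully open).
Only numpy, scipy, OpenCV 4.12 (cv2) and the standard library are available. Lean on these libraries where they do the work, as an engineer would, in place of code of your own. Each camera call takes 0.05 s, during which the arm holds its last target. There are 200 camera calls.

## Working session

There is one attempt and no reset: what is moved stays moved. The work goes in short steps, each a Python script; the robot and the scene stay as the last script left them, time stands still between calls to the robot, and variables do not carry over. Pictures are saved under pics/ and viewed, on a budget of 10 in all, crops included, one or two more only if the job needs it, and the job is handed in when it is done.

```bash
mkdir -p pics; python3 - <<'E'
from plant import *
import cv2,numpy as np
for n in("scene","side"):
    im=read_camera(n); cv2.imwrite(f"pics/{n}0.png",im[:,:,::-1])
    p=camera_params(n); print(n,p['fx'],p['fy'],p['cx'],p['cy'],[k for k in p]); print(np.round(p['extrinsics'],4))
print(read_clock(),read_ee_rot().round(3) if hasattr(read_ee_rot(),'round') else read_ee_rot(), 'nose_length' in globals() and nose_length)
E
```

```text
scene 513.7265969211211 513.7265969211211 321.9696373043453 191.91884435672176 ['fx', 'fy', 'cx', 'cy', 'extrinsics']
[[ 0.3455 -0.7717  0.534   1.2823]
 [ 0.9384  0.2825 -0.1988 -0.4812]
 [ 0.0026  0.5698  0.8218  1.406 ]
 [ 0.      0.      0.      1.    ]]
side 408.18893589507553 408.18893589507553 312.6167475426078 191.14845937234549 ['fx', 'fy', 'cx', 'cy', 'extrinsics']
[[ 0.9996  0.0094 -0.0271  0.4214]
 [-0.0273  0.5976 -0.8013 -1.234 ]
 [ 0.0087  0.8017  0.5976  0.9342]
 [ 0.      0.      0.      1.    ]]
0.1 [[-0.95   0.312 -0.   ]
 [ 0.312  0.95  -0.001]
 [-0.    -0.001 -1.   ]] 0.017
```

View pics/scene0.png

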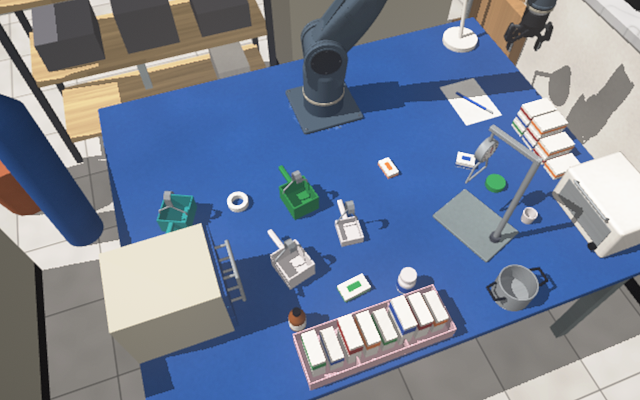

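View pics/side0.png

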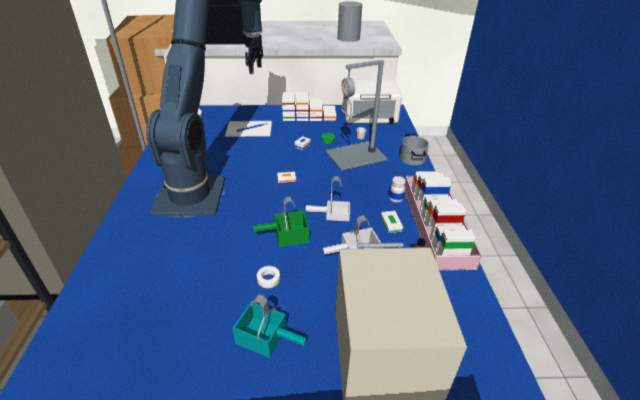

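The deep white basket is at scene (292,262), with its handle towards (272,238). In the side view it is at (360,243), partly hidden by the box. The shallow one is at scene (348,225). The scale loop is near scene (477,170) and side (347,95). I'll zoom in on the details.

```bash
cat > h.py <<'E'
import numpy as np,cv2
from plant import *
def ray(n,u,v):
    p=camera_params(n);E=np.array(p['extrinsics'])
    d=E[:3,:3]@np.array([(u-p['cx'])/p['fx'],-(v-p['cy'])/p['fy'],-1]);return E[:3,3],d/np.linalg.norm(d)
def plane(n,u,v,z):
    o,d=ray(n,u,v);return o+d*(z-o[2])/d[2]
def tri(a,b):
    (o1,d1),(o2,d2)=ray(*a),ray(*b)
    t=np.linalg.lstsq(np.c_[d1,-d2],o2-o1,rcond=None)[0]
    p,q=o1+t[0]*d1,o2+t[1]*d2;return (p+q)/2,np.linalg.norm(p-q)
def proj(n,P):
    p=camera_params(n);E=np.array(p['extrinsics']);c=E[:3,:3].T@(np.array(P)-E[:3,3])
    return np.array([p['cx']+p['fx']*c[0]/-c[2],p['cy']-p['fy']*c[1]/-c[2]])
E
python3 - <<'E'
import cv2,numpy as np
s=cv2.imread('pics/scene0.png');d=cv2.imread('pics/side0.png')
def c(im,u,v,w,h,k): return cv2.resize(im[v:v+h,u:u+w],None,fx=k,fy=k,interpolation=cv2.INTER_CUBIC)
# each 400x300: 80x60 x5
o=np.vstack([np.hstack([c(s,255,225,80,60,5),c(s,450,130,80,60,5)]),np.hstack([c(d,315,205,80,60,5),c(d,315,65,80,60,5)])])
cv2.imwrite('pics/zoom.png',o)
E
```

```text
(no output)
```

View pics/zoom.png

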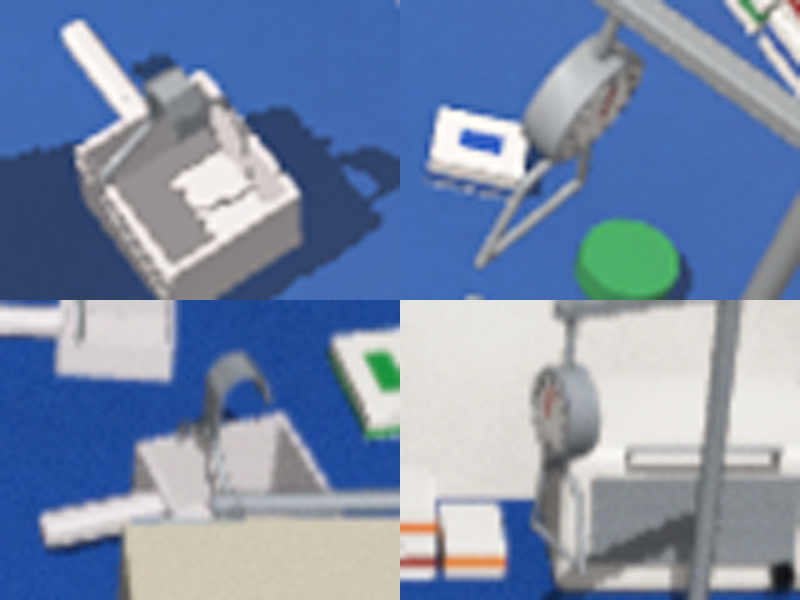

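```bash
python3 - <<'E'
from h import *
np.set_printoptions(precision=4,suppress=True)
S=lambda x,y:(255+x/5,225+y/5)
R=[plane('scene',*S(x,y),.065) for x,y in [(203,75),(78,148),(172,275),(298,195)]]
for r in R:print('rim',r)
print('sides',[np.linalg.norm(R[i]-R[(i+1)%4]) for i in range(4)], 'c',np.mean(R,0))
t=plane('scene',*S(72,30),.062);print('tip',t)
e=[plane('scene',450+80/5,130+262/5,.21),plane('scene',450+182/5,130+184/5,.21)]
f=[plane('side',315+137/5,65+225/5,.21),plane('side',315+182/5,65+268/5,.21)]
print('bar scene',e,np.linalg.norm(e[0]-e[1]));print('bar side',f,np.linalg.norm(f[0]-f[1]))
print(tri(('scene',466,182.4),('side',351.4,118.6)),tri(('scene',486.4,166.8),('side',342.4,110)))
# hook crown
print('hook',tri(('scene',*S(170,85)),('side',315+237/5,205+55/5)))
E
```

```text
rim [ 0.5476 -0.2909  0.065 ]
rim [ 0.5687 -0.3751  0.065 ]
rim [ 0.6646 -0.3486  0.065 ]
rim [ 0.6418 -0.2645  0.065 ]
sides [np.float64(0.08686645477920407), np.float64(0.09944845249056931), np.float64(0.08719911810226603), np.float64(0.09785121330114833)] c [ 0.6057 -0.3198  0.065 ]
tip [ 0.4892 -0.3549  0.062 ]
bar scene [array([0.6161, 0.2082, 0.21  ]), array([0.5868, 0.2925, 0.21  ])] 0.08920583193797021
bar side [array([0.59  , 0.2853, 0.21  ]), array([0.6186, 0.2084, 0.21  ])] 0.08202872678935831
(array([0.6178, 0.2067, 0.2115]), np.float64(0.0016764689149397019)) (array([0.5889, 0.291 , 0.2092]), np.float64(0.00488811940810092))
hook (array([ 0.5995, -0.3233,  0.1617]), np.float64(0.001490595891492839))
```

```bash
python3 - <<'E'
from h import *
np.set_printoptions(precision=4,suppress=True)
print('lamp',plane('scene',461,42,0),'tri top?')
print('rail',tri(('scene',229,241),('side',358,247)),tri(('scene',242,300),('side',403,245)))
print('shallow',plane('scene',348,230,.03),'post',plane('scene',495,240,.012))
E=np.array(camera_params('wrist')['extrinsics']);p=np.array(read_eef_pos());Rm=np.array(read_ee_rot())
print('wristcam in tool',Rm.T@(E[:3,3]-p))
def R(y): c,s=np.cos(y),np.sin(y);return np.array([[c,s,0],[s,-c,0],[0,0,-1.]])
b=np.radians(15.7);d=np.array([np.cos(b),np.sin(b),0])
g=np.array([.606,-.320,0])-.1*d
a=np.radians(19);da=np.array([np.cos(a),np.sin(a),0])
for nm,P,y in [('retract',[.2,.42,.34],1.2),('mid',[.46,0,.32],0),('g',[g[0],g[1],.051],b),('hang',[*(np.array([.602,.2495,0])-.093*da)[:2],.111],a),('appr',[*(np.array([.602,.2495,0])-.16*da)[:2],.145],a)]:
  for k in (0,np.pi):
    q=solve_ik(P,R(y+k));print(nm,np.round(P,3),None if q is None else np.round(q,2))
E
```

```text
lamp [-0.1472  0.6682  0.    ] tri top?
rail (array([ 0.5628, -0.4802,  0.1942]), np.float64(0.006555430368963251)) (array([ 0.7044, -0.4767,  0.1719]), np.float64(0.045956538941733835))
shallow [ 0.5507 -0.1221  0.03  ] post [0.7315 0.2977 0.012 ]
wristcam in tool [ 0.0711 -0.0009 -0.1255]
retract [0.2  0.42 0.34] [-1.6   0.2   0.47  1.82 -0.1   1.15 -1.48]
retract [0.2  0.42 0.34] [-0.94  0.19 -0.35  1.8   0.07  1.16  1.46]
mid [0.46 0.   0.32] [-0.91  0.34  1.12  1.88 -0.33  1.13 -1.24]
mid [0.46 0.   0.32] [-0.44  0.2   0.42  1.87 -0.09  1.09  1.58]
g [ 0.51  -0.347  0.051] [ 0.16  0.81  0.62  1.81 -0.67  0.74 -0.15]
g [ 0.51  -0.347  0.051] [ 0.49  0.71  0.05  1.8  -0.05  0.63  2.41]
hang [0.514 0.219 0.111] [-0.85  0.64  0.58  1.92 -0.52  0.73 -1.21]
hang [0.514 0.219 0.111] [-0.44  0.57 -0.07  1.91  0.06  0.67  1.35]
appr [0.451 0.197 0.145] [-0.92  0.51  0.61  2.06 -0.45  0.71 -1.26]
appr [0.451 0.197 0.145] [-0.47  0.44 -0.05  2.04  0.04  0.66  1.36]
```

```bash
cat >> h.py <<'E'
np.set_printoptions(precision=4,suppress=True)
def R(y): # tool down, camera side pointing backwards (tool x = -heading)
    c,s=-np.cos(y),-np.sin(y);return np.array([[c,s,0],[s,-c,0],[0,0,-1.]])
def dirv(deg): a=np.radians(deg);return np.array([np.cos(a),np.sin(a),0])
def save(n,name): im=read_camera(n);cv2.imwrite(f'pics/{name}.png',im[:,:,::-1]);return im
def wray(u,v,p):
    E=np.array(p['extrinsics']);x,y=u-p['cx'],v-p['cy'];r=np.hypot(x,y);th=r/p['fx']
    c=np.array([np.sin(th)*x/r,-np.sin(th)*y/r,-np.cos(th)]);return E[:3,3],E[:3,:3]@c
E
python3 - <<'E'
from h import *
b=15.7
reach([.15,.43,.33],R(np.radians(0)))
reach([.45,0,.33],R(0))
g=np.array([.606,-.320,0])-.1*dirv(b)
reach([g[0],g[1],.20],R(np.radians(b)))
print(read_clock(),read_eef_pos(),read_q())
import json
p=camera_params('wrist');save('wrist','w1')
np.savez('w1.npz',**{k:np.array(v) for k,v in p.items()});print(p['fx'],p['cx'],p['cy'])
E
```

```text
4.3333 [ 0.5107 -0.3456  0.2003] [ 0.142   0.6097  0.6309  1.6786 -0.4169  0.9911  2.766 ]
309.70691628693146 321.5619578251223 200.209377209982
```

View pics/w1.png

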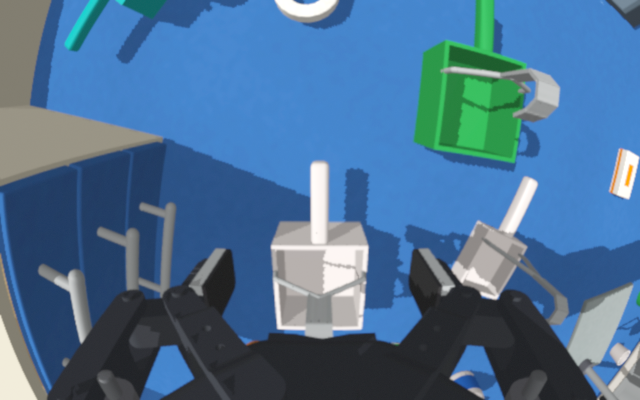

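The white basket and its handle are in view. The handle end is at (319,163), it meets the wall at (319,240), and the rim corners are near (272,243), (367,243), (363,328) and (277,328). I'll cast rays and compare with the scene estimate.

```bash
python3 - <<'E'
from h import *
p=dict(np.load('w1.npz'))
def wp(u,v,z): o,d=wray(u,v,p);return o+d*(z-o[2])/d[2]
print(p['extrinsics'])
print('tip',wp(319,163,.062),'root',wp(319,240,.062))
C=[wp(u,v,.065) for u,v in[(272,244),(367,244),(363,328),(277,328)]]
print(np.array(C),np.mean(C,0),[np.linalg.norm(C[i]-C[(i+1)%4]) for i in range(4)])
d=wp(319,240,.062)-wp(319,163,.062);print(np.degrees(np.arctan2(d[1],d[0])))
for y in(15.7,):
  qg=[.49,.71,.05,1.8,-.05,.63,2.41]
  g=np.array([.606,-.320,0])-.1*dirv(y)
  for z in(.2,.051):print(solve_ik([g[0],g[1],z],R(np.radians(y))))
E
```

```text
[[-0.2716 -0.9247 -0.2667  0.4419]
 [ 0.9624 -0.2607 -0.0761 -0.3654]
 [ 0.0008 -0.2774  0.9608  0.3257]
 [ 0.      0.      0.      1.    ]]
tip [ 0.4836 -0.3557  0.062 ] root [ 0.5527 -0.3364  0.062 ]
[[ 0.5675 -0.3775  0.065 ]
 [ 0.5435 -0.2927  0.065 ]
 [ 0.6395 -0.2632  0.065 ]
 [ 0.6646 -0.352   0.065 ]] [ 0.6038 -0.3214  0.065 ] [np.float64(0.08812132044328264), np.float64(0.10038231786333926), np.float64(0.09224760396061894), np.float64(0.10044666264381848)]
15.627255132804127
[ 0.1437  0.6104  0.632   1.6787 -0.4168  0.9908  2.767 ]
[ 0.2658  0.7616  0.4255  1.8077 -0.4735  0.6747  2.8082]
```

```bash
python3 - <<'E'
from h import *
y=15.6;g=np.array([.605,-.3205,0])-.1*dirv(y)
set_joints([.49,.57,.05,1.68,-.05,.89,2.41]);print(read_eef_pos())
reach([g[0],g[1],.13],R(np.radians(y)));print(read_q(),read_eef_pos())
move_linear([g[0],g[1],.051],v=.1);print(read_q(),read_eef_pos(),read_ft_force())
close(100);print(read_width(),read_ft_force())
p=read_eef_pos();move_linear([p[0],p[1],.11],v=.08);print(read_clock(),read_width(),read_ft_force(),read_ft_torque())
save('scene','s2')
im=cv2.imread('pics/s2.png');cv2.imwrite('pics/s2c.png',cv2.resize(im[180:300,220:380],None,fx=5,fy=5,interpolation=cv2.INTER_CUBIC))
E
```

```text
[ 0.5185 -0.3467  0.1728]
[ 0.4869  0.6105  0.0556  1.7424 -0.0439  0.7935  2.4074] [ 0.508  -0.3463  0.1293]
[ 0.4969  0.7126  0.0422  1.7999 -0.0469  0.6289  2.4098] [ 0.5091 -0.3477  0.0516] [-0.145  -0.1511 -0.396 ]
0.1628732641743614 [-0.1176  0.1623  3.2955]
7.7917 0.17055740509437997 [-0.1202 -0.3548 -1.54  ] [-0.0421  0.1706 -0.0134]
```

View pics/s2c.png

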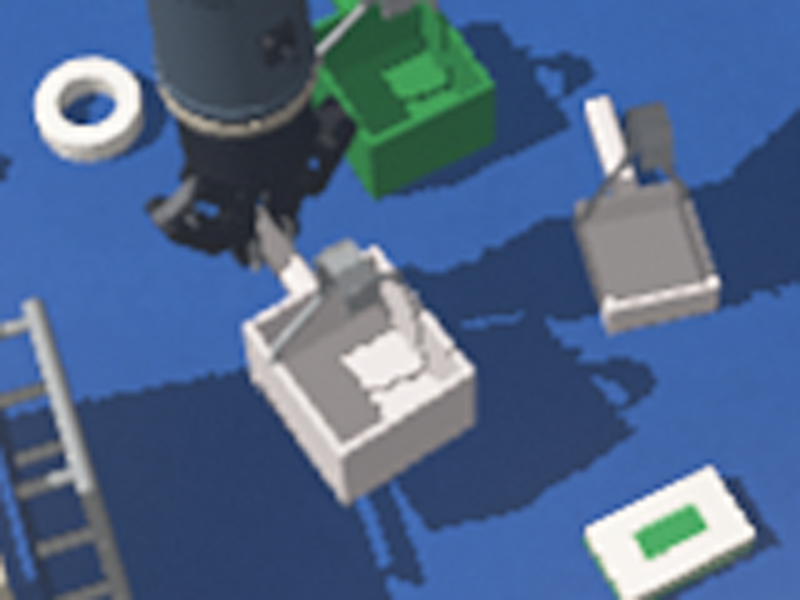

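```bash
python3 - <<'E'
from h import *
p=read_eef_pos();r=lambda d:R(np.radians(d))
move_linear([p[0],p[1],.25],v=.15)
reach([.45,.04,.25],r(10))
B=np.array([.602,.2495,0]);a=B-.17*dirv(19)
move_linear([a[0],a[1],.25],r(19),v=.12)
move_linear([a[0],a[1],.145],v=.12);hold(.3)
print(read_clock(),read_eef_pos(),read_q(),read_ft_force(),read_ft_torque(),read_width())
s=save('scene','s3')[:,:,::-1];d=save('side','d3')[:,:,::-1]
c=lambda im,u,v:cv2.resize(im[v:v+80,u:u+100],None,fx=4,fy=4,interpolation=cv2.INTER_CUBIC)
x,y=440,130;u,v=300,80
print(proj('scene',[.602,.25,.21]),proj('side',[.602,.25,.21]))
cv2.imwrite('pics/z3.png',np.hstack([c(s,420,130),c(d,290,75)]))
E
```

```text
13.1417 [0.4414 0.1942 0.1454] [-0.4281  0.4273 -0.1164  2.0626  0.0792  0.655   1.3054] [ 0.3652 -0.5225 -2.031 ] [-0.0391  0.1714  0.0022] 0.1692673350440006
[476.3062 174.6948] [346.159  113.8668]
```

View pics/z3.png

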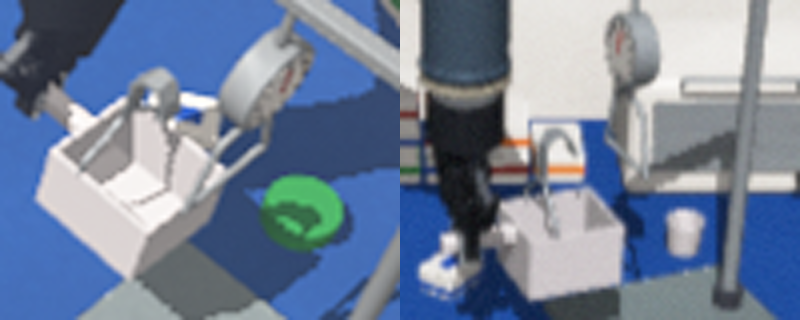

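Scene crop: the hook's crown is at about (155,78), and the bar runs from about (185,207) to (266,145). Side crop: the crown is at about (557,131), and the bar runs from about (609,140) to (645,175). Next is a check against the predicted hook position.

```bash
python3 - <<'E'
from h import *
S=lambda x,y:('scene',420+x/4,130+y/4);D=lambda x,y:('side',290+(x-400)/4,75+y/4)
print('crown',tri(S(155,76),D(557,131)))
t=np.array(read_eef_pos());h=t+.093*dirv(19);h[2]=t[2]+.0984;print('pred hook',h)
Z=[0,0,.007]
print('pred crown px',proj('scene',h+Z),proj('side',h+Z),'meas',S(155,76),D(557,131))
print('bar',plane(*S(185,207),.21),plane(*S(266,145),.21),plane(*D(609,140),.21),plane(*D(645,175),.21))
s=cv2.imread('pics/s3.png');d=cv2.imread('pics/d3.png')
for im,n in((s,'scene'),(d,'side')):
  for P,c in((h+Z,(0,0,255)),): pass
k=10
def crop(im,n,u,v,w,hh,pts):
  o=cv2.resize(im[v:v+hh,u:u+w],None,fx=k,fy=k,interpolation=cv2.INTER_CUBIC)
  for P,c in pts:
    q=(proj(n,P)-[u,v]+.5)*k;cv2.circle(o,tuple(int(x) for x in q),4,c,-1)
  return o
B=np.array([.602,.2495,.21]);n=np.array([-dirv(19)[1],dirv(19)[0],0])
dh=n*.01
pts=[(h+Z+dh,(0,0,255)),(h+Z-dh,(0,0,255)),(B+n*.045,(0,255,0)),(B-n*.045,(0,255,0)),(B,(0,255,0))]
cv2.imwrite('pics/z4.png',np.hstack([crop(s,'scene',450,143,40,45,pts),crop(d,'side',318,98,38,45,pts)]))
E
```

```text
crown (array([0.5296, 0.2213, 0.2523]), np.float64(0.005229516800976698))
pred hook [0.5293 0.2245 0.2436]
pred crown px [459.3992 149.8816] [328.6365 107.287 ] meas ('scene', 458.75, 149.0) ('side', 329.25, 107.75)
bar [0.6143 0.21   0.21  ] [0.5851 0.2938 0.21  ] [0.5894 0.2853 0.21  ] [0.6179 0.2071 0.21  ]
```

View pics/z4.png

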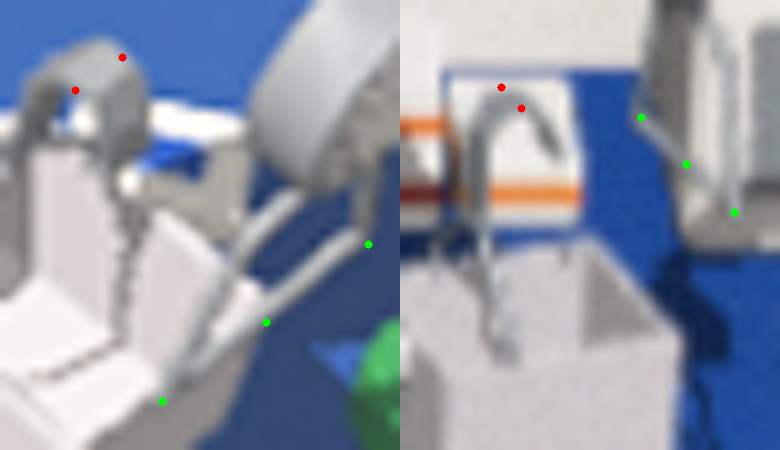

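```bash
cat >> h.py <<'E'
def views(name):
    s=save('scene',name+'s')[:,:,::-1];d=save('side',name+'d')[:,:,::-1]
    c=lambda im,u,v:cv2.resize(im[v:v+75,u:u+50],None,fx=8,fy=8,interpolation=cv2.INTER_CUBIC)
    cv2.imwrite(f'pics/{name}.png',np.hstack([c(s,448,130),c(d,325,80)]))
E
python3 - <<'E'
from h import *
B=np.array([.602,.2495,0]);a=B-.093*dirv(19)
move_linear([a[0],a[1],.145],v=.06);hold(.2)
print(read_clock(),read_eef_pos(),read_ft_force(),read_ft_torque())
views('z5')
E
```

```text
14.875 [0.5139 0.2192 0.1451] [ 0.6597  0.0294 -1.6024] [-0.0533  0.1729  0.0199]
```

View pics/z5.png

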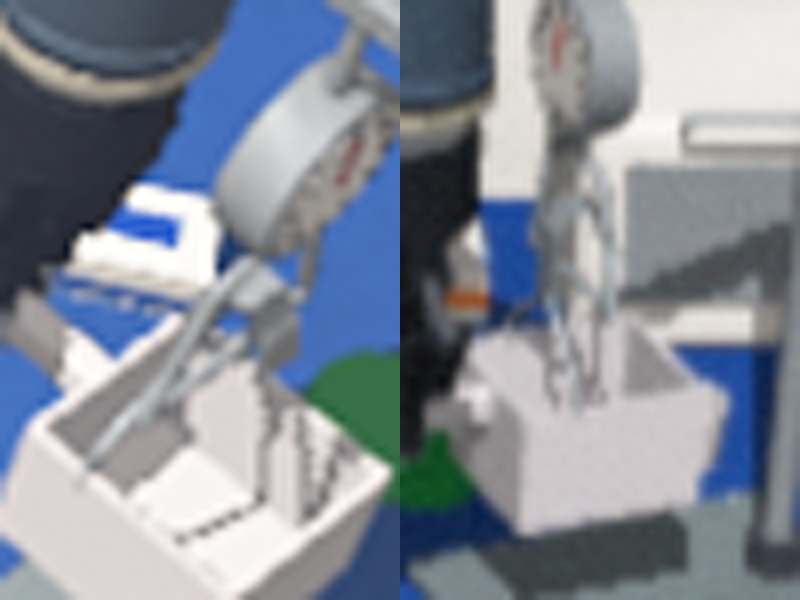

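The hook goes through the loop. In the scene half its lip, at (285,345), is past the bar, and the forces haven't changed. Now I'll lower in small steps and watch the force.

```bash
python3 - <<'E'
from h import *
p=np.array(read_eef_pos());f0=np.array(read_ft_force())
for z in (.125,.117,.114,.112,.1105,.109):
    move_linear([p[0],p[1],z],v=.04)
    f=np.array(read_ft_force());print(z,read_eef_pos()[2],f,read_ft_torque())
    if abs(f-f0).max()>2.5:break
print(read_clock());views('z6')
E
```

```text
0.125 0.12488806849750625 [-0.4783  0.182  -1.61  ] [-0.0489  0.1277  0.0057]
0.117 0.11670823020249235 [-0.046   0.5151 -2.4387] [-0.0472  0.1098  0.0183]
0.114 0.11384767197086038 [ 0.1039  0.2466 -1.5465] [-0.0856  0.1526 -0.0321]
0.112 0.11193062671188019 [-1.0399  0.39   -1.3718] [-0.01    0.1493  0.032 ]
0.1105 0.11082477046849534 [-0.2323  0.619   2.3337] [-0.0001 -0.1085  0.0327]
16.725
```

View pics/z6.png

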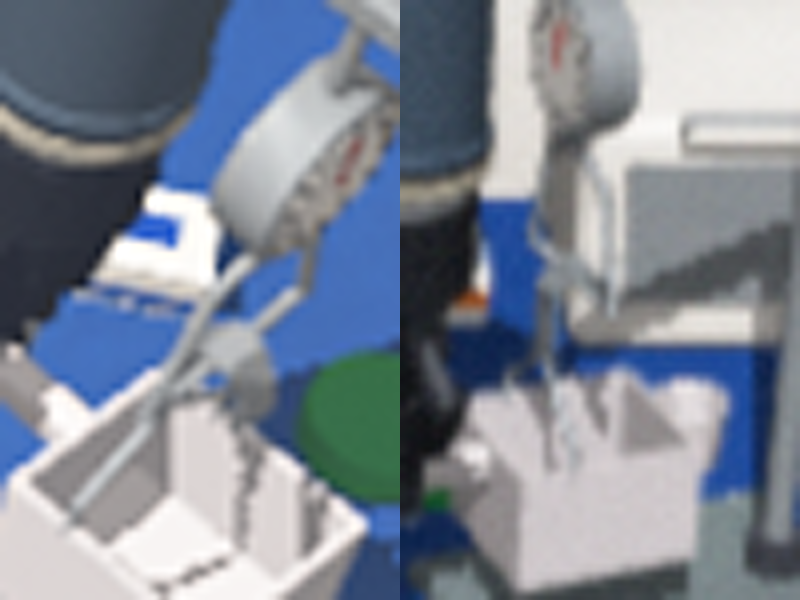

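The hook sits on the bar: contact came at z = 0.111 against the predicted 0.112, and the load has moved onto the loop. Now I'll release, back off and check.

```bash
python3 - <<'E'
from h import *
gripper_open();hold(.4);print(read_width(),read_ft_force())
p=np.array(read_eef_pos());move_linear([p[0],p[1],.19],v=.08)
q=p-.065*dirv(19);move_linear([q[0],q[1],.25],v=.12)
reach([.45,.02,.33],R(0));hold(2.5)
print(read_clock(),read_ft_force())
a=save('side','e1').astype(int);hold(.5);s=save('scene','z7s')[:,:,::-1];d=save('side','z7d')[:,:,::-1]
print('motion',abs(a[70:170,300:400]-d[70:170,300:400,::-1]).mean())
c=lambda im,u,v:cv2.resize(im[v:v+100,u:u+80],None,fx=5,fy=5,interpolation=cv2.INTER_CUBIC)
cv2.imwrite('pics/z7.png',np.hstack([c(s,430,120),c(d,305,70)]))
E
```

```text
1.0066535264897598 [-0.3424 -0.3804 -0.6679]
23.2333 [ 0.7879 -0.2456 -0.8577]
motion 1.9570666666666667
```

View pics/z7.png

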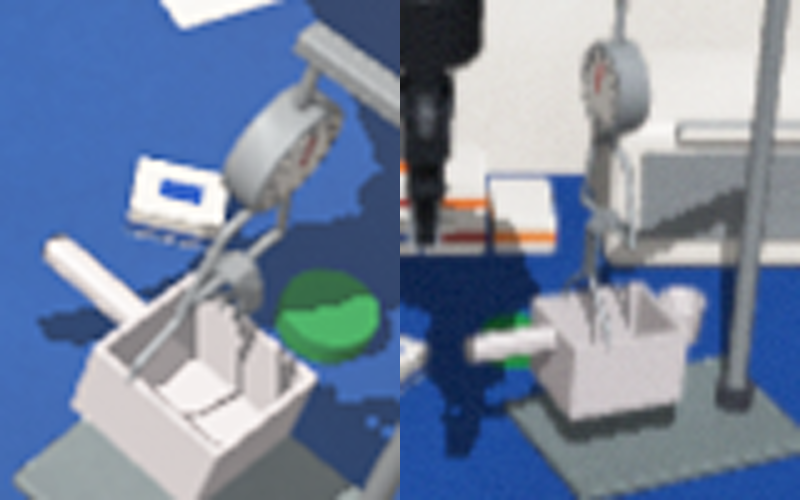

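The basket hangs free and looks level, with its hook on the bar. The image difference of 1.96 needs a comparison with camera noise in a static region before I hand in.

```bash
python3 - <<'E'
from h import *
a=cv2.imread('pics/e1.png').astype(int);d=cv2.imread('pics/z7d.png').astype(int)
print('basket',abs(a-d)[70:170,300:400].mean(),'static',abs(a-d)[150:250,180:300].mean(),abs(a-d)[70:170,300:400].max())
# levelness: handle tip/root top edge and rim corners (side+scene)
S=lambda x,y:('scene',430+x/5,120+y/5);D=lambda x,y:('side',305+(x-400)/5,70+y/5)
for n,P in dict(tip=(S(58,238),D(468,338)),front=(S(215,455),D(685,350)),back=(S(95,348),D(572,362))).items():print(n,tri(*P))
hold(1);hand_in();print(read_clock())
E
```

```text
basket 1.9570666666666667 static 2.3485 32
tip (array([0.4918, 0.2137, 0.124 ]), np.float64(0.0011298144454149274))
front (array([0.6664, 0.2292, 0.108 ]), np.float64(0.01339004111555416))
back (array([0.5726, 0.1982, 0.1132]), np.float64(0.008456413028559475))
the job is handed in; nothing more can be done
the job is handed in; nothing more can be done
```

The deep white basket now hangs by its strap hook on the bottom bar of the scale loop, and I handed the job in at about 24 s. I gripped it by its handle, carried it over the shallow basket, passed the hook's lip through the loop and lowered it. Contact came within about 1 mm of the height I expected. I then released it and pulled the arm well clear, leaving the shallow basket where it was.

**Last checks:**
- **Hanging freely:** the final pictures show the hook on the bar, the basket free above the base plate, and the gripper away from it.
- **At rest:** two side pictures at least 0.5 s apart differed by no more than camera noise (1.96 at the basket, 2.35 in a static area).
- **Level, less certain:** it looks level in both views. The triangulated heights are rough: 124 mm at the handle tip, 113 mm at the back rim and 108 mm at the front rim. The two rim points had ray gaps of 8 to 13 mm, so they can't confirm level to better than a few degrees. Taken at face value they suggest the front is slightly low.

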